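# Gauge the sloping heater well and pick out the matching insert

## Task

Find out how deep the sloping well of the block heater is: lower the depth rod into it until the rod rests on the bottom, without dropping it, and leave the rod standing there so that the reading can be checked. Then take the insert whose shank is as long as the well is deep and stand it upright in the white tray. Leave the other two inserts on their mat, and do not disturb the beaker, bottle or tip box.

Things in the scene. Friction and masses are not known exactly. Their poses are not given: they have to be found in the camera images.
- heater: white block heater with a sloping blue metal top face (80 x 160 mm) that faces its front; fixed to the bench. Footprint about 175 x 185 mm, highest point about 165 mm. Origin: centre of its underside; front is -x (towards the robot and its right), y along its width
- well: blind round well in the sloping face, a thin white collar round its mouth, 28 mm in diameter, 2 mm chamfer. Depth along its axis is 60, 85 or 110 mm (flat floor), to be found by probing. Origin: centre of the mouth, 145 mm above the bench. z points out of the well along its axis, square to the face, leaning 30 degrees from vertical to the heater's front; y is level, along the face
- rod: depth rod, 180 mm: steel rod 20 mm in diameter, 130 mm long, then a square orange handle 24 x 24 x 50 mm. Origin: centre of the flat tip; z along the rod to the handle, x and y square to the handle's sides. Blue, yellow and red rings centred 60, 85 and 110 mm from the tip. About 0.15 kg. Starts upright in the stand, tip 60 mm down its hole, 10 mm above the bench
- stand: grey stand for the rod, a fixed block 70 x 70 x 70 mm with a blind hole 23 mm in diameter and 60 mm deep in the middle of its top. Origin: centre of its underside, on the bench
- insert_blue: insert with a blue flange, 68 mm tall in all: square flange 42 x 42 x 8 mm at the bottom and on it a round aluminium shank 26 mm in diameter, 60 mm long (for a well 60 mm deep). Origin: centre of the flange's underside, z up along the shank, x and y square to the flange. About 96 g. Starts upright on the mat
- insert_yellow: insert with a yellow flange, 93 mm tall in all: square flange 42 x 42 x 8 mm at the bottom and on it a round aluminium shank 26 mm in diameter, 85 mm long (for a well 85 mm deep). Origin: centre of the flange's underside, z up along the shank, x and y square to the flange. About 111 g. Starts upright on the mat
- insert_red: insert with a red flange, 118 mm tall in all: square flange 42 x 42 x 8 mm at the bottom and on it a round aluminium shank 26 mm in diameter, 110 mm long (for a well 110 mm deep). Origin: centre of the flange's underside, z up along the shank, x and y square to the flange. About 126 g. Starts upright on the mat
- mat: grey mat, 260 (x) x 110 (y) x 4 mm, fixed to the bench; the three inserts stand on it in a row along its x axis, about 80 mm apart, in any order. Origin: centre of its underside
- tray_in (a point): centre of the inner floor of the fixed white tray (120 x 120 mm, 25 mm high, walls 4 mm, floor about 4 mm above the bench); z up, x and y along its walls
- beaker: glass beaker, 70 mm across, 90 mm tall, a bystander. Origin: centre of its underside
- bottle: amber bottle with a blue cap, 60 mm across, 150 mm tall, a bystander. Origin: centre of its underside
- tipbox: blue box with a clear top, 80 x 115 x 64 mm, a bystander. Origin: centre of its underside
Not all that is in view belongs to the job. What is meant by the rod is not brown, and is the smaller of those in its own colour.

How it is judged (in metres and radians):
On the way, in this order (a step that is already met when the one before it is completed fails the run):
1. the rod rests on the bottom of the well (its tip 60, 85 or 110 mm deep, within 8 mm, and nearly still) (((z of rod in the frame of well between -0.068 and -0.052 m and x of rod in the frame of well between -0.012 and 0.012 m and y of rod in the frame of well between -0.012 and 0.012 m and angle between the z axis of rod and the z axis of well, either way round below 0.25 rad) or (z of rod in the frame of well between -0.093 and -0.077 m and x of rod in the frame of well between -0.012 and 0.012 m and y of rod in the frame of well between -0.012 and 0.012 m and angle between the z axis of rod and the z axis of well, either way round below 0.25 rad) or (z of rod in the frame of well between -0.118 and -0.102 m and x of rod in the frame of well between -0.012 and 0.012 m and y of rod in the frame of well between -0.012 and 0.012 m and angle between the z axis of rod and the z axis of well, either way round below 0.25 rad)) and linear speed of rod below 0.015 m/s), for 0.3 s.
2. the insert that matches the depth stands in the tray, the rod still in the well (((z of rod in the frame of well between -0.068 and -0.052 m and x of rod in the frame of well between -0.012 and 0.012 m and y of rod in the frame of well between -0.012 and 0.012 m and angle between the z axis of rod and the z axis of well, either way round below 0.25 rad and x of insert_blue in the frame of tray_in between -0.045 and 0.045 m and y of insert_blue in the frame of tray_in between -0.045 and 0.045 m and z of insert_blue in the frame of tray_in between -0.008 and 0.008 m and angle between each of insert_blue, insert_yellow, insert_red's own z axis and vertical below 0.12 rad and linear speed of insert_blue below 0.02 m/s and distance of each of insert_yellow, insert_red from where it was at the start of the episode below 0.03 m) or (z of rod in the frame of well between -0.093 and -0.077 m and x of rod in the frame of well between -0.012 and 0.012 m and y of rod in the frame of well between -0.012 and 0.012 m and angle between the z axis of rod and the z axis of well, either way round below 0.25 rad and x of insert_yellow in the frame of tray_in between -0.045 and 0.045 m and y of insert_yellow in the frame of tray_in between -0.045 and 0.045 m and z of insert_yellow in the frame of tray_in between -0.008 and 0.008 m and angle between each of insert_yellow, insert_blue, insert_red's own z axis and vertical below 0.12 rad and linear speed of insert_yellow below 0.02 m/s and distance of each of insert_blue, insert_red from where it was at the start of the episode below 0.03 m) or (z of rod in the frame of well between -0.118 and -0.102 m and x of rod in the frame of well between -0.012 and 0.012 m and y of rod in the frame of well between -0.012 and 0.012 m and angle between the z axis of rod and the z axis of well, either way round below 0.25 rad and x of insert_red in the frame of tray_in between -0.045 and 0.045 m and y of insert_red in the frame of tray_in between -0.045 and 0.045 m and z of insert_red in the frame of tray_in between -0.008 and 0.008 m and angle between each of insert_red, insert_blue, insert_yellow's own z axis and vertical below 0.12 rad and linear speed of insert_red below 0.02 m/s and distance of each of insert_blue, insert_yellow from where it was at the start of the episode below 0.03 m))), for 0.2 s.
At the end, for the whole second after the job is handed in: Rod tip on the well bottom (8 mm of 60, 85 or 110 mm deep, 12 mm of the axis, 0.25 rad); the insert of that length upright (0.12 rad) and still on the tray floor, within 45 mm of its centre in x and y; the other two upright within 30 mm of their starts (((z of rod in the frame of well between -0.068 and -0.052 m and x of rod in the frame of well between -0.012 and 0.012 m and y of rod in the frame of well between -0.012 and 0.012 m and angle between the z axis of rod and the z axis of well, either way round below 0.25 rad and x of insert_blue in the frame of tray_in between -0.045 and 0.045 m and y of insert_blue in the frame of tray_in between -0.045 and 0.045 m and z of insert_blue in the frame of tray_in between -0.008 and 0.008 m and angle between each of insert_blue, insert_yellow, insert_red's own z axis and vertical below 0.12 rad and linear speed of insert_blue below 0.02 m/s and distance of each of insert_yellow, insert_red from where it was at the start of the episode below 0.03 m) or (z of rod in the frame of well between -0.093 and -0.077 m and x of rod in the frame of well between -0.012 and 0.012 m and y of rod in the frame of well between -0.012 and 0.012 m and angle between the z axis of rod and the z axis of well, either way round below 0.25 rad and x of insert_yellow in the frame of tray_in between -0.045 and 0.045 m and y of insert_yellow in the frame of tray_in between -0.045 and 0.045 m and z of insert_yellow in the frame of tray_in between -0.008 and 0.008 m and angle between each of insert_yellow, insert_blue, insert_red's own z axis and vertical below 0.12 rad and linear speed of insert_yellow below 0.02 m/s and distance of each of insert_blue, insert_red from where it was at the start of the episode below 0.03 m) or (z of rod in the frame of well between -0.118 and -0.102 m and x of rod in the frame of well between -0.012 and 0.012 m and y of rod in the frame of well between -0.012 and 0.012 m and angle between the z axis of rod and the z axis of well, either way round below 0.25 rad and x of insert_red in the frame of tray_in between -0.045 and 0.045 m and y of insert_red in the frame of tray_in between -0.045 and 0.045 m and z of insert_red in the frame of tray_in between -0.008 and 0.008 m and angle between each of insert_red, insert_blue, insert_yellow's own z axis and vertical below 0.12 rad and linear speed of insert_red below 0.02 m/s and distance of each of insert_blue, insert_yellow from where it was at the start of the episode below 0.03 m))); the robot touches nothing.
It fails at once if the rod is dropped in the well (faster than 0.45 m/s with its tip more than 10 mm inside) (z of rod in the frame of well between -0.12 and -0.01 m and x of rod in the frame of well between -0.015 and 0.015 m and y of rod in the frame of well between -0.015 and 0.015 m and linear speed of rod above 0.45 m/s).
It fails at once if the beaker is moved more than 30 mm or tipped (distance of beaker from where it was at the start of the episode above 0.03 m or angle between beaker's own z axis and vertical above 0.3 rad).
It fails at once if the bottle is moved more than 30 mm or tipped (distance of bottle from where it was at the start of the episode above 0.03 m or angle between bottle's own z axis and vertical above 0.3 rad).
It fails at once if the tipbox is moved more than 30 mm or tipped (distance of tipbox from where it was at the start of the episode above 0.03 m or angle between tipbox's own z axis and vertical above 0.3 rad).
It also fails if it takes over 58 s, if anything falls off the work surface, if the arm or the gripper's body presses on something with over 40 N, if the wrist force passes 120 N, or if a joint passes its speed limit or range.

## Robot

A 7-joint arm with a two-finger parallel gripper is mounted at the origin on the work surface. World frame = base frame: x ahead of the robot, y to its left, z up, the work surface at z = 0. Lengths are in m, angles in degrees, forces in N, time in s.
With the tool pointing down it reaches from about 0.4 to 0.925 m from the base axis. Payload 5.6 kg.
Tool frame: the origin (TCP) lies between the finger pads; the fingertips stand arm.tips_ahead ahead of it and the grasp point (between the pads) lies 8 mm behind it (arm.tips_ahead is the distance from the TCP to the fingertips, in m); z points along the fingers, y is the line along which they close (so a half turn about z gives the same grasp; the last joint's range is limited). The gripper opens to 85 mm and grips with 20 to 120 N. Pads are 22 mm wide; open, the fingers measure 114 mm over their backs; the gripper's body (76 mm by 85 mm) begins 54 mm behind the grasp point. The pads swing forward as they close: fully open they stand 13 mm farther back than shut.
Start: joints at [-74.083, 26.786, -0.665, 91.828, 0.344, 61.387, -3.226], TCP at [0.205, 0.617, 0.242] pointing down, gripper open.
Joint ranges: [-144.91, 144.91], [-17.63, 115.5], [-89.93, 88.59], [15.96, 139.68], [-74.01, 254.01], [8.47, 105.57], [-167.45, 167.45]. Speed limits (degrees/s): [147.25, 147.25, 180, 180, 180, 180, 180].

## Interface

Orientations are given as a 3x3 rotation matrix whose columns are the frame's x, y, z axes.
In Python, from cell import arm gives the robot as it stands.
- The arm moves only by the shell command python3 -m pendant 'ROWS'. ROWS is JSON, a list of rows, each a list of 7 numbers: the opening, from 0 (shut) to 1 (fully open), then the shift along the tool's x, y, z in units of 50 mm (1.0 is 50 mm), then the turn, a rotation vector about the tool's x, y, z in units of 6 degrees (1.0 is 6 degrees). In form: [[fingers, dx, dy, dz, rx, ry, rz], ...]. A call has 1 to 12 rows; each row is the pose to reach, as a shift and turn from the pose commanded when the call began, along the tool's axes at that moment; what a row does not reach only later rows make up. A row lasts 1/8 s, in which the tool goes at most 62.5 mm and 10.7 degrees, less where a joint would pass 70% of its speed; a pose out of reach is approached as far as the arm can. A call with a gripper value outside its range is refused whole. The fingers move at their own pace and stop on an object; the grip force is fixed at half the most. Time passes only in rows, so rows that repeat a pose let the fingers close. It gives the time, the measured TCP pose, the force, the opening and the grip force at its end, in the units of the state.
- arm.get_obs(): the state, without advancing time (a new reading comes with each control period).
- arm.read_camera(name): name is "side" or "top"; returns a dict with "img" (420x560x3 uint8, blue, green, red), "fovy" (degrees; the focal length in pixels is half the picture's height over the tangent of half this angle, whatever the lens; pixels are square), "cx", "cy" (the principal point, pixels), "cam_to_world" (4x4, takes a point from camera to world coordinates). Camera axes: x right, y up, looking along -z (the intrinsics and any distortion apply to the point x, -y, -z); pixel columns grow to the right and rows downward; lengths in m; the calibration is good to about 2 mm. A picture is of the moment at which its call begins. There is no depth.
- arm.finish_job(): hands the job in; it is judged then, once.
The state is a dict: "time_s": time; "joint_pos": joint angles; "joint_vel": joint speeds; "effort": joint torques, N m; "tool_pos": TCP position; "tool_rot": TCP orientation; "contact_force": force on the tool from outside, world axes, zero at the start; "ft_torque": the same for the moment, N m; "grip_width": finger opening in m; "finger_force": force on a finger pad.
Only numpy, scipy, OpenCV 4.12 (cv2) and the standard library are available. Lean on these libraries where they do the work, as an engineer would, in place of code of your own. Each camera call takes 0.05 s, during which the arm holds its last target. There are 200 camera calls.

## Working session

There is one attempt and no reset: what is moved stays moved. The work goes in short steps, Python scripts to look and compute and a shell command to move; the robot and the scene stay as the last step left them, time stands still between calls to the robot, and variables do not carry over. Pictures are saved under pics/ and viewed, at most 10 in all, crops included, and the job is handed in when it is done.

```bash
mkdir -p pics; ls; python3 - <<'E'
from cell import arm
import cv2,numpy as np
print(arm.tips_ahead)
o=arm.get_obs()
for k in o: print(k,np.round(o[k],4).tolist())
for n in("side","top"):
    c=arm.read_camera(n);cv2.imwrite(f"pics/{n}0.png",c["img"]);print({k:(np.round(v,4).tolist() if k!="img" else 0) for k,v in c.items()})
E
```

```text
pics
0.011
time_s 0.0
joint_pos [-74.0832, 26.8372, -0.6662, 91.883, 0.344, 61.3849, -3.2245]
joint_vel [0.0402, -0.0647, 0.0355, -0.0071, -0.0155, -0.0239, 0.0135]
effort [-0.0003, -53.2377, 0.021, -25.1301, 0.0114, 0.0077, -0.0]
tool_pos [0.2048, 0.6163, 0.2413]
tool_rot [[-0.949, 0.3153, -0.0005], [0.3153, 0.949, -0.0017], [-0.0001, -0.0018, -1.0]]
contact_force [0.0494, -0.0322, -0.4058]
ft_torque [0.0293, -0.045, -0.0044]
finger_force 0.0
grip_width 0.0852
{'img': 0, 'fovy': 47.3121, 'cx': 278.3693, 'cy': 208.3764, 'cam_to_world': [[-0.9965, 0.0609, -0.0576, 0.4874], [-0.0837, -0.6781, 0.7302, 0.9052], [0.0054, 0.7324, 0.6808, 0.9639], [0.0, 0.0, 0.0, 1.0]]}
{'img': 0, 'fovy': 47.187, 'cx': 279.5537, 'cy': 216.1649, 'cam_to_world': [[-0.0061, 0.9886, -0.1507, 0.3848], [-0.9999, -0.0083, -0.0133, -0.0306], [-0.0144, 0.1506, 0.9885, 1.1756], [0.0, 0.0, 0.0, 1.0]]}
```

View pics/side0.png

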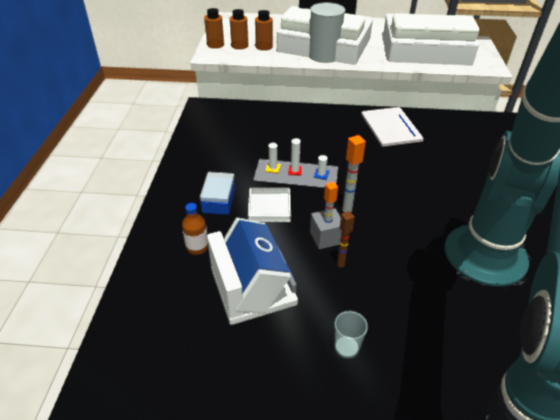

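View pics/top0.png

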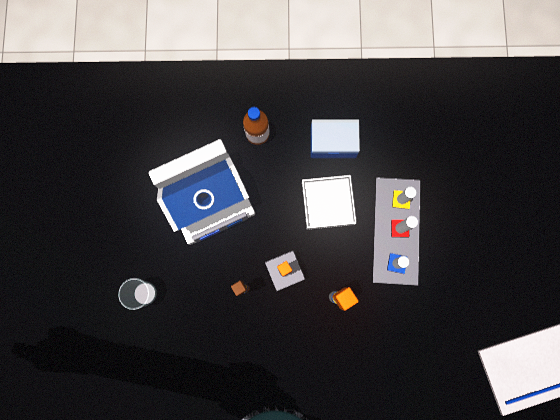

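Side view: the small orange-handled rod stands in the grey stand (handle at 331,190). A larger orange one is at (355,150) and a brown one at (345,225). Top view: small orange (285,268) in the stand (285,271), large orange (346,299), brown (238,288). I choose the small orange in the stand. Well collar: top (204,199), side (264,244).

```bash
cat > h.py <<'E'
import cv2,numpy as np
from cell import arm
class Cam:
    def __init__(s,n):
        c=arm.read_camera(n);s.img=c["img"];s.T=np.array(c["cam_to_world"]);s.f=210/np.tan(np.radians(c["fovy"])/2);s.cx,s.cy=c["cx"],c["cy"]
        s.extra=[k for k in c if k not in("img","fovy","cx","cy","cam_to_world")]
        R=s.T[:3,:3]@np.diag([1,-1,-1]);s.P=np.array([[s.f,0,s.cx],[0,s.f,s.cy],[0,0,1]])@np.c_[R.T,-R.T@s.T[:3,3]]
    def ray(s,p):
        d=s.T[:3,:3]@np.array([(p[0]-s.cx)/s.f,-(p[1]-s.cy)/s.f,-1]);return s.T[:3,3],d
    def plane(s,p,z):
        o,d=s.ray(p);return o+d*(z-o[2])/d[2]
    def proj(s,X):
        q=s.P@np.r_[X,1];return q[:2]/q[2]
def tri(a,pa,b,pb):
    X=cv2.triangulatePoints(a.P,b.P,np.array(pa,float).reshape(2,1),np.array(pb,float).reshape(2,1))[:,0];return X[:3]/X[3]
def hsv(c,lo,hi,roi=None):
    m=cv2.inRange(cv2.cvtColor(c.img,cv2.COLOR_BGR2HSV),np.array(lo),np.array(hi))
    if roi:
        k=np.zeros_like(m);x0,y0,x1,y1=roi;k[y0:y1,x0:x1]=1;m=m*k
    return m
def blobs(m,amin=15):
    n,l,st,c=cv2.connectedComponentsWithStats(m)
    return [(np.round(c[i],1).tolist(),int(st[i,4]),st[i,:4].tolist()) for i in range(1,n) if st[i,4]>=amin]
E
python3 - <<'E'
from h import *
t=Cam("top");s=Cam("side");print(t.extra,s.extra)
for n,c in(("top",t),("side",s)):
    for col,lo,hi in(("orange",(8,180,120),(17,255,255)),("yellow",(22,150,100),(35,255,255)),("red",(0,180,100),(4,255,255)),("blue",(100,150,60),(125,255,255))):
        print(n,col,blobs(hsv(c,lo,hi)))
a=cv2.resize(t.img[240:320,220:370],None,fx=5,fy=5,interpolation=cv2.INTER_CUBIC)
b=cv2.resize(t.img[130:250,140:290],None,fx=5,fy=5,interpolation=cv2.INTER_CUBIC)[:, :]
cv2.imwrite("pics/a.png",b)
c=cv2.resize(s.img[125:275,200:370],None,fx=4,fy=4,interpolation=cv2.INTER_CUBIC)
cv2.imwrite("pics/c.png",c)
E
```

```text
[] []
top orange [([254.0, 124.6], 265, [243, 114, 24, 19]), ([287.6, 270.4], 20, [281, 263, 11, 13]), ([342.5, 298.4], 127, [333, 287, 25, 24])]
top yellow [([399.3, 200.8], 152, [393, 190, 17, 19])]
top red [([397.7, 229.6], 139, [391, 220, 18, 17])]
top blue [([253.5, 112.8], 133, [248, 106, 12, 14]), ([201.1, 195.0], 2634, [162, 160, 82, 70]), ([205.6, 201.0], 64, [197, 193, 14, 13]), ([232.6, 223.4], 18, [227, 220, 12, 7]), ([209.1, 234.8], 44, [200, 229, 20, 11]), ([394.2, 264.2], 146, [387, 254, 18, 20]), ([532.8, 393.7], 168, [506, 384, 54, 20])]
side orange [([212.6, 19.0], 45, [205, 16, 16, 6]), ([238.0, 20.0], 46, [231, 17, 15, 6]), ([263.4, 21.0], 49, [256, 18, 16, 6]), ([355.6, 149.0], 423, [347, 135, 19, 30]), ([331.1, 192.0], 206, [325, 182, 13, 21]), ([347.3, 215.3], 43, [343, 213, 10, 6]), ([193.0, 223.7], 240, [183, 216, 21, 16])]
side yellow [([272.9, 168.8], 73, [266, 164, 15, 9]), ([351.1, 181.2], 15, [347, 180, 9, 3])]
side red [([294.3, 171.6], 50, [289, 167, 12, 8])]
side blue [([38.9, 73.5], 12691, [0, 0, 100, 197]), ([321.2, 175.0], 60, [314, 171, 15, 8]), ([217.8, 205.2], 404, [200, 183, 35, 32]), ([190.6, 207.5], 121, [185, 202, 12, 12]), ([249.7, 252.1], 1804, [227, 221, 62, 69])]
```

View pics/c.png

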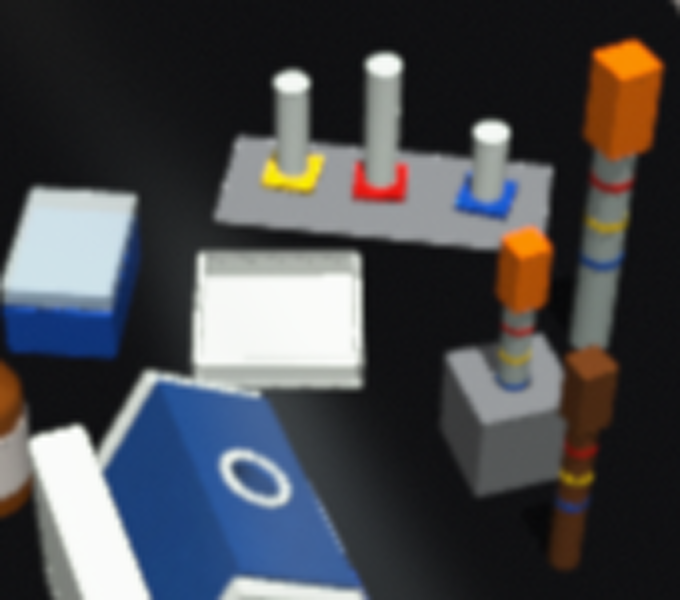

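View pics/a.png

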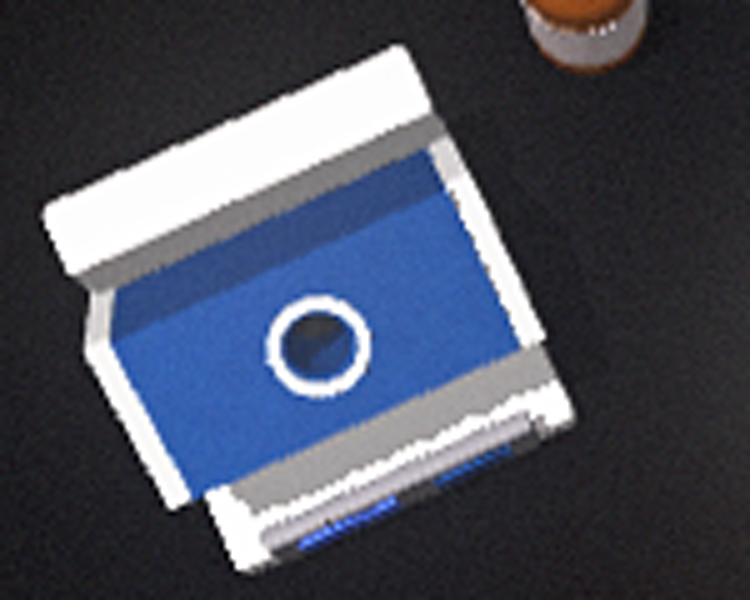

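The close crop confirms it: the smaller orange-handled rod is the one in the grey stand, with blue, yellow and red rings. The collar is a clean white ring on the blue face. Inserts left to right in the side view: yellow, red, blue. Now measuring.

```bash
cat > m.py <<'E'
from h import *
t=Cam("top");s=Cam("side")
def ring(c,roi):
    m=hsv(c,(0,0,120),(180,110,255),roi);cs,_=cv2.findContours(m,cv2.RETR_EXTERNAL,cv2.CHAIN_APPROX_NONE)
    return cv2.fitEllipse(max(cs,key=cv2.contourArea))
rt=ring(t,(190,186,218,212));rs=ring(s,(253,235,275,254));print("rings",rt,rs)
print("well tri",tri(t,rt[0],s,rs[0]),"top@.145",t.plane(rt[0],.145),"side",s.plane(rs[0],.145))
# blue face long edge direction in top image, lower edge z~.125
m=hsv(t,(100,120,40),(125,255,255),(160,158,250,232));cs,_=cv2.findContours(m,cv2.RETR_EXTERNAL,cv2.CHAIN_APPROX_NONE)
q=cv2.boxPoints(cv2.minAreaRect(max(cs,key=cv2.contourArea)));print("face box",q.tolist())
W=[t.plane((178,229.4),.125),t.plane((248,199.5),.125)];d=W[0]-W[1];print("face low edge",W,np.degrees(np.arctan2(d[1],d[0])))
W=[t.plane((140+45/5,130+212/5),.165),t.plane((140+402/5,130+45/5),.165)];d=W[0]-W[1];print("ridge",W,np.degrees(np.arctan2(d[1],d[0])))
# stand top
m=hsv(t,(0,0,75),(180,70,200),(262,245,308,295));print("stand blobs",blobs(m))
# handle
m=hsv(t,(5,150,150),(20,255,255),(274,258,300,280));cs,_=cv2.findContours(m,cv2.RETR_EXTERNAL,cv2.CHAIN_APPROX_NONE);r=cv2.minAreaRect(max(cs,key=cv2.contourArea));b=cv2.boxPoints(r)
print("handle",r,np.round([t.plane(p,.19)[:2] for p in b],4).tolist(),t.plane(r[0],.19))
mh=hsv(s,(5,150,215),(20,255,255),(320,178,342,210));print("side handle bright",blobs(mh,5))
# tray
m=hsv(t,(0,0,150),(180,60,255),(295,168,362,236));cs,_=cv2.findContours(m,cv2.RETR_EXTERNAL,cv2.CHAIN_APPROX_NONE);r=cv2.minAreaRect(max(cs,key=cv2.contourArea))
b=[t.plane(p,.025) for p in cv2.boxPoints(r)];print("tray",np.round(b,4).tolist(),np.mean(b,0))
# insert shank tops (white) 
for n,h,rt_,rs_ in(("yellow",.097,(402,184,420,202),(264,140,284,150)),("red",.122,(403,213,420,231),(286,136,304,147)),("blue",.072,(396,254,412,272),(314,153,332,163))):
    e=blobs(hsv(t,(0,0,215),(180,60,255),rt_),10);f=blobs(hsv(s,(0,0,215),(180,60,255),rs_),10);print(n,e,f)
    if e and f: print("  tri",tri(t,e[0][0],s,f[0][0]),"top",t.plane(e[0][0],h),"side",s.plane(f[0][0],h))
for n,r in(("bottle",(253.5,112.8)),):print(n,t.plane(r,.15))
print("big",t.plane((346,299),.25),t.plane((333,298),.0),"brown top",t.plane((238,288),.18),"tipbox",t.plane((311,140),.064),t.plane((359,157),.0))
E
python3 m.py; python3 - <<'E'
from h import *
t=Cam("top");c=[cv2.resize(t.img[a:b,l:r],None,fx=7,fy=7,interpolation=cv2.INTER_CUBIC) for a,b,l,r in((245,300,262,312),(180,280,375,425))]
c[0]=cv2.copyMakeBorder(c[0],0,0,0,0,0);h=max(x.shape[0] for x in c);h=600
o=np.zeros((h,780,3),np.uint8);a=c[0];b=cv2.resize(t.img[180:280,372:425],None,fx=6,fy=6,interpolation=cv2.INTER_CUBIC)
o[:a.shape[0],:a.shape[1]]=a;o[:b.shape[0],400:400+b.shape[1]]=b;cv2.imwrite("pics/d.png",o)
E
```

```text
rings ((203.26712036132812, 198.82321166992188), (19.70760154724121, 20.630895614624023), 73.6440658569336) ((263.3787536621094, 243.99075317382812), (11.777710914611816, 19.740880966186523), 121.85535430908203)
well tri [0.58157986 0.15000195 0.14378246] top@.145 [0.58162175 0.14977745 0.145     ] side [0.58116773 0.15118609 0.145     ]
face box [[158.25341796875, 190.09048461914062], [224.79638671875, 158.57012939453125], [243.8348388671875, 198.762451171875], [177.2918701171875, 230.28280639648438]]
face low edge [array([0.51725304, 0.20798175, 0.125     ]), array([0.58302332, 0.05350875, 0.125     ])] 113.06294674950212
ridge [array([0.63704436, 0.26507991, 0.165     ]), array([0.71036472, 0.11113902, 0.165     ])] 115.46795079374017
stand blobs [([286.8, 270.0], 491, [265, 251, 40, 40])]
handle ((284.20587158203125, 268.1764831542969), (11.833402633666992, 11.833402633666992), 59.036251068115234) [[0.4319, -0.0096], [0.4441, -0.0304], [0.4234, -0.0427], [0.4112, -0.0219]] [ 0.42763759 -0.02616086  0.19      ]
side handle bright [([331.2, 185.3], 57, [326, 182, 11, 8])]
tray [[0.
[... 345 characters left out ...]
  0.097     ]
red [([411.6, 221.5], 113, [406, 216, 12, 12])] [([295.8, 141.1], 31, [292, 139, 8, 5])]
  tri [ 0.53147375 -0.30866069  0.11718477] top [ 0.53107312 -0.30742555  0.122     ] side [ 0.5309586  -0.30167791  0.122     ]
blue [([403.0, 261.5], 104, [398, 256, 11, 12])] [([322.5, 157.8], 30, [319, 156, 8, 5])]
  tri [ 0.44626031 -0.29770224  0.06765181] top [ 0.44608112 -0.29666216  0.072     ] side [ 0.44639788 -0.2918529   0.072     ]
bottle [0.77506593 0.03995009 0.15      ]
big [ 0.3661435  -0.14302226  0.25      ] [ 0.36365655 -0.14220646  0.        ] brown top [0.38826059 0.068942   0.18      ] tipbox [ 0.73807398 -0.09206323  0.064     ] [ 0.71281218 -0.2154801   0.        ]
```

View pics/d.png

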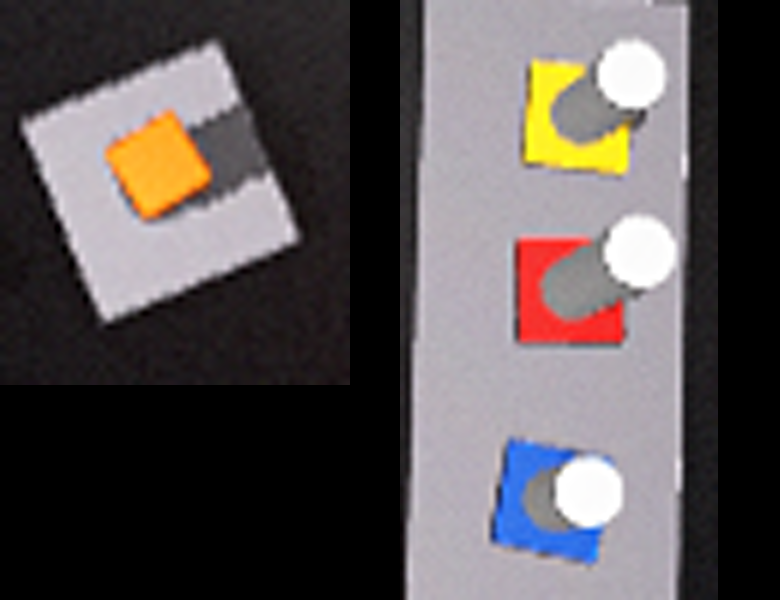

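The crop shows the handle skewed about 30° on the stand top, and the insert flanges roughly square to the mat. The shank tops' triangulated z matches the insert heights plus the mat. Now planning moves.

```bash
cat > plan.py <<'E'
import sys,numpy as np
from scipy.spatial.transform import Rotation as Ro
from cell import arm
# usage: plan.py x y z yaw_y [tilt(0/1)] ; well axis = heater yaw 25, 30 deg
HY=np.radians(25)
wz=np.array([-.5*np.cos(HY),-.5*np.sin(HY),np.sqrt(.75)])
def rot(yaw,tilt=0):
    y=np.array([np.cos(np.radians(yaw)),np.sin(np.radians(yaw)),0]);z=-wz if tilt else np.array([0,0,-1.])
    y=y-z*(y@z);y/=np.linalg.norm(y);return np.c_[np.cross(y,z),y,z]
def plan(p,R):
    o=arm.get_obs();C=np.array(o["tool_rot"]);d=C.T@(np.array(p)-o["tool_pos"]);r=Ro.from_matrix(C.T@R).as_rotvec(degrees=True)
    print("shift",np.round(d/.05,3).tolist(),"turn",np.round(r/6,3).tolist(),"rows",round(max(np.linalg.norm(d)/.0625,np.linalg.norm(r)/10.7),1))
if __name__=="__main__":
    a=list(map(float,sys.argv[1:]));plan(a[:3],rot(a[3],len(a)>4 and a[4]))
E
python3 plan.py .45 .28 .36 10; python3 - <<'E'
from h import *
t=Cam("top");s=Cam("side")
q=np.array([(22,122),(217,40),(298,240),(105,323)])/7+[262,245]
w=np.array([t.plane(p,.07) for p in q]);print("stand",w.mean(0),w[:,:2].round(4).tolist())
print("handle side",s.plane((330.8,185),.19),"top crop",t.plane(np.array([158,162])/7+[262,245],.19))
for p in((580,123),(571,290),(548,500)): pass
for n,q in(("yellow",[(530,60),(632,75),(628,174),(525,160)]),("red",[(517,238),(620,238),(624,342),(517,342)]),("blue",[(510,438),(614,460),(598,562),(492,543)])):
    w=np.array([t.plane(np.array([(x-400)/6+372,y/6+180]),.012) for x,y in q]);d=w[3]-w[0];print(n,w.mean(0).round(4),np.degrees(np.arctan2(d[1],d[0])).round(1))
E
```

```text
shift [-6.774, -4.846, -2.356] turn [-0.003, 0.003, 10.269] rows 6.9
stand [ 0.42683023 -0.02720611  0.07      ] [[0.4463, 0.018], [0.4727, -0.0461], [0.4073, -0.0718], [0.381, -0.0088]]
handle side [ 0.42923828 -0.02218949  0.19      ] top crop [ 0.42770079 -0.02690703  0.19      ]
yellow [ 0.6009 -0.3149  0.012 ] 174.8
red [ 0.5299 -0.3081  0.012 ] 177.6
blue [ 0.4449 -0.2979  0.012 ] 168.0
```

```bash
python3 -m pendant '[[1,-6.77,-4.85,-2.36,0,0,10.27],[1,-6.77,-4.85,-2.36,0,0,10.27],[1,-6.77,-4.85,-2.36,0,0,10.27],[1,-6.77,-4.85,-2.36,0,0,10.27],[1,-6.77,-4.85,-2.36,0,0,10.27],[1,-6.77,-4.85,-2.36,0,0,10.27],[1,-6.77,-4.85,-2.36,0,0,10.27],[1,-6.77,-4.85,-2.36,0,0,10.27]]'; python3 plan.py .4275 -.0255 .27 -59
```

```text
time_s: 1.45
tool_pos: [0.4532, 0.2756, 0.3622]
tool_rot: [[-0.165, 0.986, 0.004], [0.986, 0.165, 0.001], [0.001, 0.004, -1.0]]
contact_force: [-0.9, 0.1, -0.4]
grip_width: 0.0857
finger_force: 0.0
shift [-5.856, -1.505, 1.835] turn [0.029, -0.027, 11.412] rows 6.4
```

```bash
python3 -m pendant '[[1,-5.86,-1.5,1.2,0,0,11.41],[1,-5.86,-1.5,1.2,0,0,11.41],[1,-5.86,-1.5,1.2,0,0,11.41],[1,-5.86,-1.5,1.2,0,0,11.41],[1,-5.86,-1.5,1.2,0,0,11.41],[1,-5.86,-1.5,1.84,0,0,11.41],[1,-5.86,-1.5,1.84,0,0,11.41],[1,-5.86,-1.5,1.84,0,0,11.41],[1,-5.86,-1.5,1.84,0,0,11.41]]'; python3 plan.py .4275 -.0255 .162 -59
```

```text
time_s: 2.58
tool_pos: [0.427, -0.021, 0.2685]
tool_rot: [[0.851, 0.525, 0.001], [0.525, -0.851, 0.0], [0.001, 0.0, -1.0]]
contact_force: [0.7, 0.0, 0.0]
grip_width: 0.0855
finger_force: 0.0
shift [-0.04, 0.082, 2.131] turn [0.001, -0.007, 0.112] rows 1.7
```

```bash
python3 -m pendant '[[1,-0.04,0.08,0,0,0,0.1],[1,-0.04,0.08,0,0,0,0.1],[1,-0.04,0.08,0.8,0,0,0.1],[1,-0.04,0.08,1.6,0,0,0.1],[1,-0.04,0.08,2.13,0,0,0.1],[1,-0.04,0.08,2.13,0,0,0.1],[1,-0.04,0.08,2.13,0,0,0.1]]'; python3 plan.py .4275 -.0255 .162 -59
```

```text
time_s: 3.45
tool_pos: [0.4279, -0.0262, 0.1627]
tool_rot: [[0.858, 0.514, 0.001], [0.514, -0.858, 0.0], [0.001, 0.001, -1.0]]
contact_force: [-0.8, -0.4, 0.6]
grip_width: 0.0853
finger_force: 0.0
shift [0.001, -0.016, 0.013] turn [0.006, -0.012, -0.012] rows 0.0
```

```bash
python3 -m pendant '[[0,0,0,0,0,0,0],[0,0,0,0,0,0,0],[0,0,0,0,0,0,0],[0,0,0,0,0,0,0],[0,0,0,0,0,0,0],[0,0,0,0,0,0,0]]'
```

```text
time_s: 4.2
tool_pos: [0.4275, -0.026, 0.1622]
tool_rot: [[0.858, 0.514, 0.001], [0.514, -0.858, 0.001], [0.001, -0.0, -1.0]]
contact_force: [-0.8, 1.2, 6.2]
grip_width: 0.0235
finger_force: 59.0
```

```bash
python3 -m pendant '[[0,0,0,-0.3,0,0,0],[0,0,0,-0.8,0,0,0],[0,0,0,-1.4,0,0,0],[0,0,0,-2.1,0,0,0],[0,0,0,-2.8,0,0,0],[0,0,0,-3.5,0,0,0],[0,0,0,-3.5,0,0,0]]'; python3 plan.py .485 .095 .36 -65 1
```

```text
time_s: 5.08
tool_pos: [0.4283, -0.0264, 0.3395]
tool_rot: [[0.858, 0.514, 0.006], [0.514, -0.858, 0.002], [0.006, 0.001, -1.0]]
contact_force: [0.6, -0.7, -0.6]
grip_width: 0.0235
finger_force: 59.1
shift [2.222, -1.5, -0.399] turn [-0.248, 4.94, 0.966] rows 2.8
```

```bash
python3 -m pendant '[[0,0.4,-0.3,-0.1,-0.05,1,0.2],[0,0.9,-0.6,-0.2,-0.1,2,0.4],[0,1.3,-0.9,-0.3,-0.15,3,0.6],[0,1.8,-1.2,-0.35,-0.2,4,0.8],[0,2.22,-1.5,-0.4,-0.25,4.94,0.97],[0,2.22,-1.5,-0.4,-0.25,4.94,0.97],[0,2.22,-1.5,-0.4,-0.25,4.94,0.97],[0,2.22,-1.5,-0.4,-0.25,4.94,0.97]]'; python3 plan.py .499 .1115 .3026 -65 1; python3 - <<'E'
from h import *
s=Cam("side");t=Cam("top")
a=cv2.resize(s.img[150:270,220:340],None,fx=3,fy=5,interpolation=cv2.INTER_CUBIC)
b=cv2.resize(t.img[140:270,170:290],None,fx=3,fy=4.6,interpolation=cv2.INTER_CUBIC)
o=np.zeros((600,740,3),np.uint8);o[:,:360]=a;o[:b.shape[0],370:370+b.shape[1]]=b;cv2.imwrite("pics/e.png",o)
E
```

```text
time_s: 6.08
tool_pos: [0.484, 0.0945, 0.3568]
tool_rot: [[0.789, 0.421, 0.448], [0.366, -0.907, 0.209], [0.494, -0.001, -0.869]]
contact_force: [0.6, -0.1, -1.6]
grip_width: 0.0232
finger_force: 59.3
shift [-0.174, -0.182, 1.147] turn [0.002, 0.065, -0.013] rows 0.9
```

View pics/e.png

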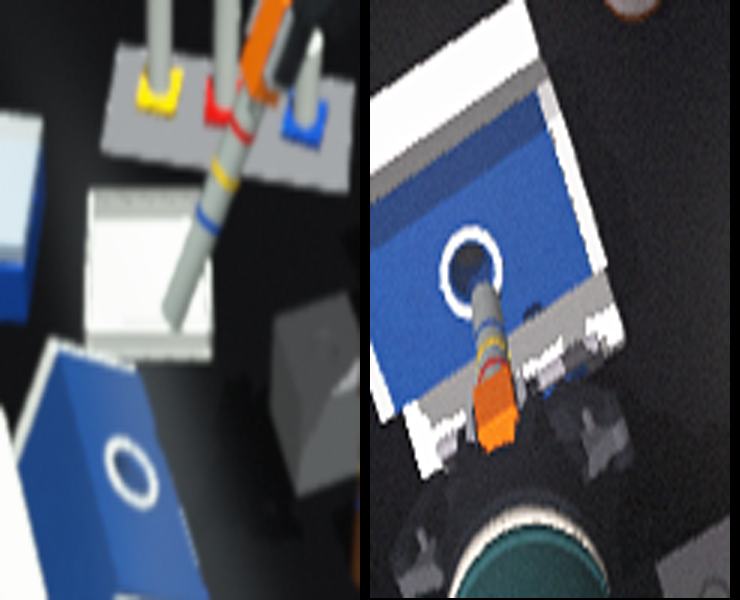

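The rod is held firmly and tilted. Its tip is at side ≈(277.7,214) and top ≈(207,202), short of the mouth. Checking the tip against the prediction.

```bash
python3 - <<'E'
from h import *
s=Cam("side");t=Cam("top");o=arm.get_obs();p=np.array(o["tool_pos"]);z=np.array(o["tool_rot"])[:,2];T=p+.152*z
print(T,tri(t,(207.3,202),s,(277.7,214)),"proj side",s.proj(T),"top",t.proj(T))
for d in(60,85,110): print(d,"side",s.proj(T-z*d/1e3),"top",t.proj(T-z*d/1e3))
for c,roi,n in((s,(262,165,325,225),"side"),(t,(195,195,225,240),"top")):
    for col,lo,hi in(("blue",(100,130,60),(125,255,255)),("yellow",(18,110,90),(35,255,255)),("red",(0,150,80),(6,255,255))):print(n,col,blobs(hsv(c,lo,hi,roi),4))
M=np.array([.5815,.15,.145]);HY=np.radians(25);w=np.array([-.5*np.cos(HY),-.5*np.sin(HY),.75**.5]);d=T-M;y=np.array([-np.sin(HY),np.cos(HY),0]);x=np.cross(y,w)
print("tip in well",x@d,y@d,w@d,"z angle",np.degrees(np.arccos(-z@w)))
E
```

```text
[0.55205286 0.12677708 0.22469061] [0.55502739 0.12810984 0.22317046] proj side [276.88270392 212.64587445] top [207.62934789 205.79728391]
60 side [289.71718038 192.13504253] top [209.5400178  214.99126579]
85 side [295.26881406 183.26295291] top [210.40693187 219.16278288]
110 side [300.94639704 174.18958319] top [211.320416   223.55839119]
side blue [([318.4, 175.5], 44, [314, 171, 11, 8]), ([289.0, 194.3], 12, [286, 192, 7, 5])]
side yellow [([272.5, 169.0], 78, [265, 165, 16, 8]), ([294.3, 185.1], 22, [291, 182, 9, 6])]
side red [([292.7, 172.2], 50, [288, 166, 15, 12])]
top blue [([204.5, 200.2], 53, [196, 195, 15, 11]), ([218.6, 202.4], 171, [213, 195, 12, 18]), ([198.8, 213.8], 113, [195, 206, 12, 16])]
top yellow [([210.0, 214.9], 18, [205, 213, 12, 6])]
top red []
tip in well 0.008233129450208897 -0.008602216299758951 0.08726539451208598 z angle 0.3531348321593373
```

```bash
python3 -m pendant '[[0,-0.09,-0.09,0.4,0,0.03,0],[0,-0.17,-0.18,0.8,0,0.07,0],[0,-0.17,-0.18,1.15,0,0.07,0],[0,-0.17,-0.18,1.15,0,0.07,0],[0,-0.17,-0.18,1.15,0,0.07,0],[0,-0.17,-0.18,1.15,0,0.07,0]]'; cat > tip.py <<'E'
from h import *
o=arm.get_obs();p=np.array(o["tool_pos"]);z=np.array(o["tool_rot"])[:,2];T=p+.152*z
M=np.array([.5815,.15,.145]);HY=np.radians(25);w=np.array([-.5*np.cos(HY),-.5*np.sin(HY),.75**.5]);d=T-M;y=np.array([-np.sin(HY),np.cos(HY),0]);x=np.cross(y,w);C=np.array(o["tool_rot"])
print("tip in well mm",np.round([1e3*x@d,1e3*y@d,1e3*w@d],1),"angle",np.degrees(np.arccos(-z@w)).round(2),"fix xy units",np.round(C.T@(-(x@d)*x-(y@d)*y)/.05,3))
E
python3 tip.py; python3 - <<'E'
from h import *
s=Cam("side");t=Cam("top")
a=cv2.resize(s.img[180:270,230:320],None,fx=4,fy=6,interpolation=cv2.INTER_CUBIC)
b=cv2.resize(t.img[170:250,170:260],None,fx=4,fy=6,interpolation=cv2.INTER_CUBIC)
o=np.zeros((600,740,3),np.uint8);o[:540,:360]=a;o[:480,370:730]=b;cv2.imwrite("pics/f.png",o)
E
```

```text
time_s: 7.02
tool_pos: [0.4993, 0.1123, 0.3035]
tool_rot: [[0.784, 0.422, 0.455], [0.365, -0.906, 0.213], [0.503, -0.001, -0.865]]
contact_force: [-1.2, -0.2, -1.0]
grip_width: 0.0236
finger_force: 59.2
tip in well mm [ 1.4  0.7 30.5] angle 0.17 fix xy units [-0.027  0.014 -0.   ]
```

View pics/f.png

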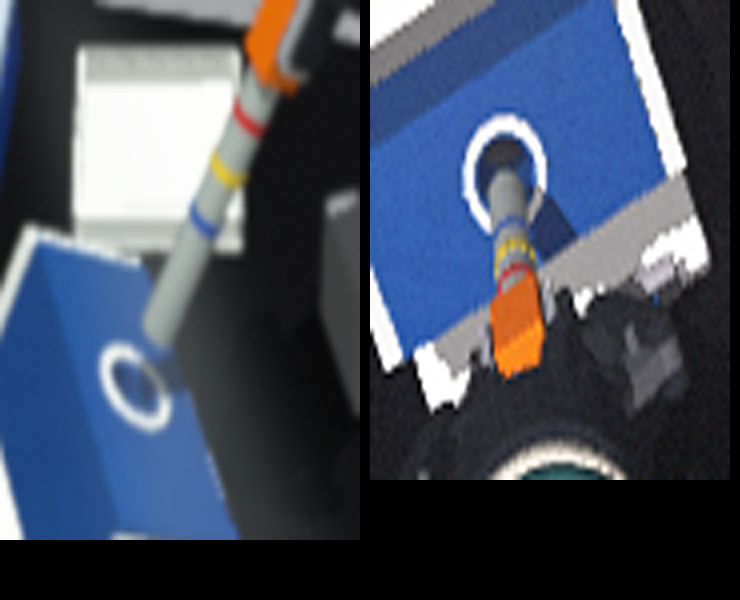

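Side: the rod's axis extends to the collar centre (137,387 in the crop). Top: the same, at (506,170). Inserting.

```bash
python3 -m pendant '[[0,-0.03,0.01,0.2,0,0,0],[0,-0.03,0.01,0.45,0,0,0],[0,-0.03,0.01,0.65,0,0,0],[0,-0.03,0.01,0.85,0,0,0],[0,-0.03,0.01,1.05,0,0,0],[0,-0.03,0.01,1.25,0,0,0],[0,-0.03,0.01,1.45,0,0,0],[0,-0.03,0.01,1.55,0,0,0],[0,-0.03,0.01,1.55,0,0,0]]'; python3 tip.py
```

```text
time_s: 8.25
tool_pos: [0.5332, 0.1277, 0.2342]
tool_rot: [[0.785, 0.422, 0.454], [0.365, -0.906, 0.211], [0.5, -0.0, -0.866]]
contact_force: [0.3, 0.3, -1.2]
grip_width: 0.0231
finger_force: 59.3
tip in well mm [ -1.4   0.2 -48.1] angle 0.03 fix xy units [0.027 0.004 0.   ]
```

Free down to 48 mm. Continue in small steps past 60.

```bash
python3 -m pendant '[[0,0.02,0,0.08,0,0,0],[0,0.02,0,0.16,0,0,0],[0,0.02,0,0.22,0,0,0],[0,0.02,0,0.28,0,0,0],[0,0.02,0,0.34,0,0,0],[0,0.02,0,0.34,0,0,0]]'; python3 tip.py
```

```text
time_s: 9.0
tool_pos: [0.5441, 0.1319, 0.226]
tool_rot: [[0.781, 0.421, 0.46], [0.361, -0.907, 0.218], [0.509, -0.004, -0.861]]
contact_force: [-25.9, -9.8, 44.2]
grip_width: 0.0234
finger_force: 66.3
tip in well mm [  6.1  -0.2 -61.1] angle 0.64 fix xy units [-0.123 -0.004 -0.001]
```

Axial contact of about 51 N at ~60 mm, purely along the well axis, so this is the floor. Easing off.

```bash
python3 -m pendant '[[0,-0.01,0,-0.04,0,0,0],[0,-0.02,0,-0.08,0,0,0],[0,-0.02,0,-0.08,0,0,0],[0,-0.02,0,-0.08,0,0,0]]'; python3 tip.py
```

```text
time_s: 9.5
tool_pos: [0.54, 0.1308, 0.224]
tool_rot: [[0.784, 0.422, 0.456], [0.365, -0.906, 0.212], [0.503, -0.0, -0.865]]
contact_force: [1.0, 0.0, 3.0]
grip_width: 0.0233
finger_force: 59.6
tip in well mm [  0.3   0.1 -60.7] angle 0.17 fix xy units [-0.006  0.002 -0.   ]
```

```bash
python3 -m pendant '[[0,0,0,0,0,0,0],[0.3,0,0,0,0,0,0],[0.4,0,0,0,0,0,0],[0.6,0,0,0,0,0,0],[0.6,0,0,0,0,0,0],[0.6,0,0,0,0,0,0]]'; python3 - <<'E'
from h import *
s=Cam("side");t=Cam("top")
a=cv2.resize(s.img[180:270,230:320],None,fx=4,fy=6,interpolation=cv2.INTER_CUBIC)
b=cv2.resize(t.img[170:250,170:260],None,fx=4,fy=6,interpolation=cv2.INTER_CUBIC)
o=np.zeros((600,740,3),np.uint8);o[:540,:360]=a;o[:480,370:730]=b;cv2.imwrite("pics/g.png",o)
E
```

```text
time_s: 10.25
tool_pos: [0.5391, 0.1306, 0.2235]
tool_rot: [[0.785, 0.423, 0.454], [0.365, -0.906, 0.212], [0.501, -0.001, -0.865]]
contact_force: [0.1, 0.8, -0.4]
grip_width: 0.0515
finger_force: 0.0
```

View pics/g.png

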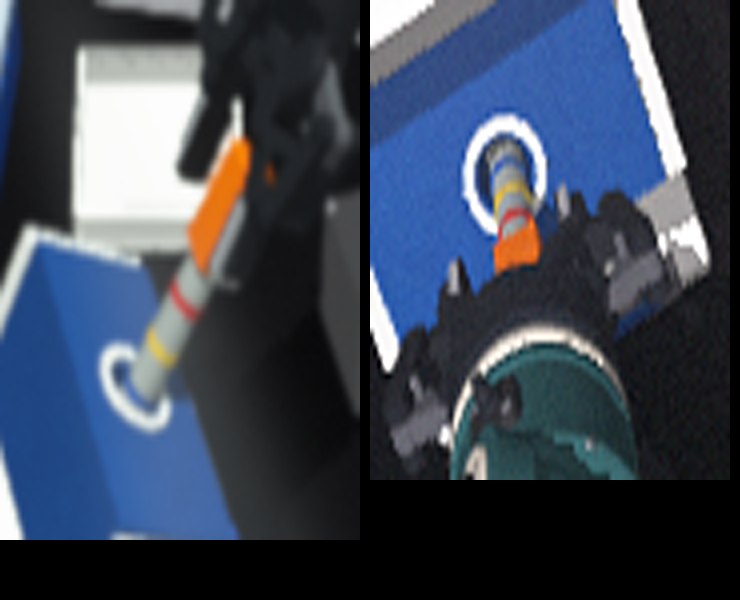

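The rod stands in the well with the blue ring at the mouth (yellow and red clear of it), and the fingers are off it: depth 60 mm → blue insert. Retreating along the axis.

```bash
python3 -m pendant '[[0.6,0,0,-0.3,0,0,0],[0.6,0,0,-0.7,0,0,0],[0.6,0,0,-1.3,0,0,0],[0.6,0,0,-2,0,0,0],[0.6,0,0,-2.6,0,0,0],[0.6,0,0,-2.6,0,0,0]]'; python3 plan.py .5 -.2 .34 -90
```

```text
time_s: 11.1
tool_pos: [0.4806, 0.103, 0.3384]
tool_rot: [[0.782, 0.422, 0.458], [0.364, -0.906, 0.215], [0.506, -0.002, -0.863]]
contact_force: [-0.2, 0.9, -0.2]
grip_width: 0.0513
finger_force: 0.0
shift [-1.883, 5.656, -1.155] turn [-1.122, -4.977, 4.062] rows 4.9
```

```bash
python3 -m pendant '[[1,-1.88,5.66,-1.16,-1.12,-4.98,4.06],[1,-1.88,5.66,-1.16,-1.12,-4.98,4.06],[1,-1.88,5.66,-1.16,-1.12,-4.98,4.06],[1,-1.88,5.66,-1.16,-1.12,-4.98,4.06],[1,-1.88,5.66,-1.16,-1.12,-4.98,4.06],[1,-1.88,5.66,-1.16,-1.12,-4.98,4.06],[1,-1.88,5.66,-1.16,-1.12,-4.98,4.06],[1,-1.88,5.66,-1.16,-1.12,-4.98,4.06]]'; python3 plan.py .445 -.2965 .16 -90
```

```text
time_s: 12.1
tool_pos: [0.4999, -0.1984, 0.3384]
tool_rot: [[1.0, 0.003, -0.005], [0.003, -1.0, -0.002], [-0.005, 0.002, -1.0]]
contact_force: [-1.2, -0.2, -0.2]
grip_width: 0.0854
finger_force: 0.0
shift [-1.087, 1.952, 3.578] turn [0.022, 0.046, 0.029] rows 3.4
```

```bash
python3 -m pendant '[[1,-1.09,1.95,1,0.02,0.05,0.03],[1,-1.09,1.95,2,0.02,0.05,0.03],[1,-1.09,1.95,3,0.02,0.05,0.03],[1,-1.09,1.95,3.58,0.02,0.05,0.03],[1,-1.09,1.95,3.58,0.02,0.05,0.03],[1,-1.09,1.95,3.58,0.02,0.05,0.03],[1,-1.09,1.95,3.58,0.02,0.05,0.03]]'; python3 plan.py .445 -.2965 .047 -90
```

```text
time_s: 12.98
tool_pos: [0.4461, -0.2982, 0.1625]
tool_rot: [[1.0, -0.001, 0.005], [-0.001, -1.0, -0.002], [0.005, 0.002, -1.0]]
contact_force: [-0.3, 0.0, -0.2]
grip_width: 0.0853
finger_force: 0.0
shift [-0.033, -0.04, 2.31] turn [0.02, -0.045, -0.013] rows 1.8
```

```bash
python3 -m pendant '[[1,-0.03,-0.02,0.8,0,0,0],[1,-0.03,-0.02,1.6,0,0,0],[1,-0.03,-0.02,2.1,0,0,0],[1,-0.03,-0.02,2.3,0,0,0],[1,-0.03,-0.02,2.3,0,0,0],[1,-0.03,-0.02,2.3,0,0,0],[0.5,-0.03,-0.02,2.3,0,0,0],[0,-0.03,-0.02,2.3,0,0,0],[0,-0.03,-0.02,2.3,0,0,0],[0,-0.03,-0.02,2.3,0,0,0],[0,-0.03,-0.02,2.3,0,0,0],[0,-0.03,-0.02,2.3,0,0,0]]'
```

```text
time_s: 14.48
tool_pos: [0.4432, -0.2974, 0.0457]
tool_rot: [[1.0, -0.003, 0.001], [-0.003, -1.0, -0.001], [0.001, 0.001, -1.0]]
contact_force: [-0.9, 1.1, 6.1]
grip_width: 0.0249
finger_force: 58.7
```

```bash
python3 -m pendant '[[0,0,0,-0.4,0,0,0],[0,0,0,-1,0,0,0],[0,0,0,-1.8,0,0,0],[0,0,0,-2.7,0,0,0],[0,0,0,-2.7,0,0,0],[0,0,0,-2.7,0,0,0]]'; python3 plan.py .594 -.134 .181 -90
```

```text
time_s: 15.22
tool_pos: [0.4426, -0.2966, 0.1804]
tool_rot: [[1.0, -0.003, 0.001], [-0.003, -1.0, -0.0], [0.001, 0.0, -1.0]]
contact_force: [0.2, 0.3, -1.6]
grip_width: 0.0245
finger_force: 58.9
shift [3.02, -3.26, -0.011] turn [0.003, -0.008, -0.026] rows 3.6
```

```bash
python3 -m pendant '[[0,0.6,-0.65,0,0,0,0],[0,1.4,-1.5,0,0,0,0],[0,2.2,-2.4,0,0,0,0],[0,3.02,-3.26,0,0,0,0],[0,3.02,-3.26,0,0,0,0],[0,3.02,-3.26,0,0,0,0],[0,3.02,-3.26,1,0,0,0],[0,3.02,-3.26,1.9,0,0,0],[0,3.02,-3.26,2.4,0,0,0],[0,3.02,-3.26,2.4,0,0,0],[0,3.02,-3.26,2.4,0,0,0]]'; python3 plan.py .594 -.134 .046 -90; python3 - <<'E'
from h import *
s=Cam("side")
cv2.imwrite("pics/i.png",cv2.resize(s.img[130:280,190:370],None,fx=4,fy=4,interpolation=cv2.INTER_CUBIC))
E
```

```text
time_s: 16.6
tool_pos: [0.5945, -0.1363, 0.0615]
tool_rot: [[1.0, -0.005, 0.002], [-0.005, -1.0, -0.002], [0.002, 0.002, -1.0]]
contact_force: [-0.1, -0.9, -1.5]
grip_width: 0.0246
finger_force: 59.0
shift [-0.01, -0.046, 0.309] turn [0.018, -0.019, -0.047] rows 0.3
```

View pics/i.png

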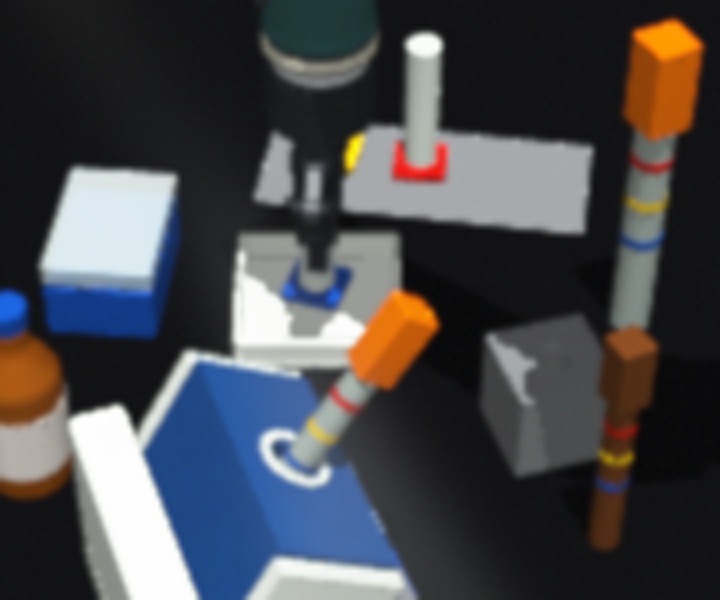

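The rod stands in the well with yellow just above the mouth (322,430), and the blue insert is over the tray centre (318,285). Lowering it.

```bash
python3 -m pendant '[[0,0,0,0.1,0,0,0],[0,0,0,0.2,0,0,0],[0,0,0,0.26,0,0,0],[0,0,0,0.31,0,0,0],[0,0,0,0.31,0,0,0],[0,0,0,0.31,0,0,0]]'
```

```text
time_s: 17.4
tool_pos: [0.5945, -0.1346, 0.0458]
tool_rot: [[1.0, -0.003, 0.001], [-0.003, -1.0, -0.0], [0.001, 0.0, -1.0]]
contact_force: [-2.6, 1.7, 7.0]
grip_width: 0.0247
finger_force: 59.9
```

Touching the tray floor (7 N). Releasing and going up.

```bash
python3 -m pendant '[[0.2,0,0,0,0,0,0],[0.5,0,0,0,0,0,0],[0.6,0,0,0,0,0,0],[0.6,0,0,0,0,0,0],[0.6,0,0,-0.5,0,0,0],[0.6,0,0,-1.3,0,0,0],[0.6,0,0,-2.3,0,0,0],[0.6,0,0,-3.3,0,0,0],[0.6,-0.5,1,-4.5,0,0,0],[0.6,-1,2,-5,0,0,0],[0.6,-1,2,-5,0,0,0],[0.6,-1,2,-5,0,0,0]]'; python3 -m pendant '[[0.6,-1,2,0,0,0,0],[0.6,-1,2,0,0,0,0],[0.6,-1,2,0,0,0,0],[0.6,-1,2,0,0,0,0]]'; python3 - <<'E'
from h import *
s=Cam("side");t=Cam("top")
cv2.imwrite("pics/j.png",cv2.resize(s.img[125:285,180:370],None,fx=3.5,fy=3.5,interpolation=cv2.INTER_CUBIC))
b=blobs(hsv(t,(0,0,215),(180,60,255),(300,170,360,235)),10);print(b)
f=blobs(hsv(t,(100,150,60),(125,255,255),(300,170,360,235)),10);print(f,[t.plane(q[0],.012) for q in f])
for n,z in(("yellow",(22,150,100,35,255,255)),("red",(0,180,100,4,255,255))):print(n,blobs(hsv(t,z[:3],z[3:])),blobs(hsv(s,z[:3],z[3:],(250,150,330,190))))
E
```

```text
time_s: 18.9
tool_pos: [0.5437, -0.2352, 0.2954]
tool_rot: [[1.0, -0.005, 0.002], [-0.005, -1.0, -0.001], [0.002, 0.001, -1.0]]
contact_force: [0.5, 1.0, -0.2]
grip_width: 0.0513
finger_force: 0.0
time_s: 19.4
tool_pos: [0.4949, -0.332, 0.2936]
tool_rot: [[1.0, -0.0, -0.001], [-0.0, -1.0, 0.001], [-0.001, -0.001, -1.0]]
contact_force: [0.5, 0.6, -0.6]
grip_width: 0.0514
finger_force: 0.0
[([328.7, 201.6], 2028, [302, 175, 54, 53])]
[([326.2, 204.1], 114, [319, 193, 18, 19])] [array([ 0.59115813, -0.12959879,  0.012     ])]
yellow [([399.3, 200.8], 154, [393, 190, 17, 19])] [([272.8, 168.8], 71, [266, 164, 14, 9])]
red [([397.7, 229.6], 139, [391, 220, 18, 17])] [([294.5, 171.5], 48, [289, 166, 12, 9])]
```

View pics/j.png

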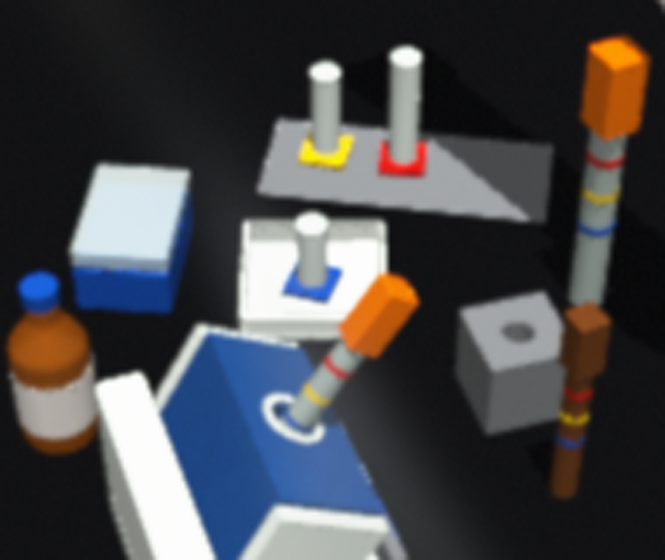

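The blue insert stands upright at the tray centre (312,280). The rod stands in the well (298,415), the yellow and red inserts have not moved, and the robot is clear.

```bash
python3 -c "
from cell import arm
print(arm.finish_job())"
```

```text
the job is handed in; nothing more can be done
None
```

The well is 60 mm deep: the rod stands on its bottom, the blue insert stands upright in the tray, the yellow and red inserts have not moved, and the job is handed in (no verdict was returned).

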